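Open the bolted double door of the sample chest

ROBOT

A 6-joint arm with a two-finger parallel gripper is mounted at the origin on the work surface; the furniture and walls round the work are solid. World frame = base frame: x ahead of the robot, y to its left, z up, the work surface at z = 0. Lengths are in m, angles in rad, forces in N, time in s.
With the tool pointing down it reaches from about 0.3 to 0.875 m from the base axis. Payload 6.4 kg.
Tool frame: the origin (TCP) lies at the very end of the fingers, on their centre line; the grasp point (between the pads) lies 19 mm behind it; z points along the fingers, y is the line along which they close (so a half turn about z gives the same grasp; the last joint's range is limited). The gripper opens to 85 mm and grips with 20 to 120 N. Pads are 22 mm wide; open, the fingers measure 114 mm over their backs; the gripper's body (76 mm by 85 mm) begins 54 mm behind the grasp point. The pads swing forward as they close: fully open they stand 13 mm farther back than shut.
Start: joints at [0.6, 0.181, 1.607, -0, 1.354, -0.206], TCP at [0.398, 0.415, 0.231] pointing down, gripper open.
Joint ranges: [-2.99, 2.99], [-0.89, 2.07], [0.3, 2.58], [-1.14, 4.28], [0, 2.63], [-3.12, 3.12]. Speed limits (rad/s): [2.57, 2.57, 3.01, 3.14, 3.14, 3.14].

INTERFACE

Orientations are given as a unit quaternion [w, x, y, z].
In Python, from bench import ctrl gives the robot as it stands.
- The arm moves only by the tool tcp_steps, called after ">>>" as a command line: name --pt "numbers of a row" for each row, then --argument value for the rest. Schema: {"type":"object","properties":{"plan":{"type":"array","items":{"type":"array","items":{"type":"number"},"minItems":7,"maxItems":7},"minItems":1,"maxItems":10},"only":{"type":"string"},"quiet":{"type":"boolean"},"lines":{"type":"string"}},"required":["plan"],"additionalProperties":false}. plan is a list of rows, 1 to 10 of them, each of 7 numbers: dx, dy, dz in fractions of the full range, 1 being 1 m, then a rotation vector rx, ry, rz in a scale on which 1.0 is 90 degrees, then the opening from 0.0 (shut) to 1.0 (fully open); each row is the pose to reach, as a shift and turn from the pose commanded when the call began, along the tool's axes at that moment; what a row does not reach only later rows make up. A row lasts 1/8 s, in which the tool goes at most 0.0625 m and 0.188 rad, less where a joint would pass 70% of its speed; a pose out of reach is approached as far as the arm can. The fingers move at their own pace and stop on an object; the grip force is fixed at half the most. Time passes only in rows, so rows that do not move let the fingers close. The tool returns the time, the measured TCP pose, the force, the opening and the grip force at its end. only (a regular expression) keeps the lines of the reply that match it, lines (a string "A,B") keeps lines A to B, and quiet returns only ok. No shift or turn number may pass 1 either way. Input that does not fit is refused with a message, and nothing moves.
- ctrl.get_obs(): the state, without advancing time (a new reading comes with each control period).
- ctrl.camera(name): name is "side" or "top"; returns the picture (480x640x3 uint8, blue, green, red); there is no depth.
- ctrl.camera_params(name): a dict with "fovy" (degrees; the focal length in pixels is half the picture's height over the tangent of half this angle, whatever the lens; pixels are square), "cx", "cy" (the principal point, pixels), "view" (4x4, takes a point from world to camera coordinates). Camera axes: x right, y up, looking along -z (the intrinsics and any distortion apply to the point x, -y, -z); pixel columns grow to the right and rows downward; lengths in m; the calibration is good to about 2 mm. A picture is of the moment at which its call begins. camera_params takes no time and is no camera call.
- ctrl.hand_in(): hands the job in; it is judged then, once.
The state is a dict: "time_s": time; "q": joint angles; "dq": joint speeds; "joint_efforts": joint torques, N m; "eef_pos": TCP position; "eef_rot": TCP orientation; "wrist_force": force on the tool from outside, world axes, zero at the start; "torque": the same for the moment, N m; "opening": opening from 0.0 (shut) to 1.0 (fully open); "grasp_force": force on a finger pad.
Only numpy, scipy, OpenCV 4.12 (cv2) and the standard library are available. Lean on these libraries where they do the work, as an engineer would, in place of code of your own. Each camera call takes 0.05 s, during which the arm holds its last target. There are 200 camera calls.

TASK

Open both door leaves of the grey sample chest so the samples inside can be taken out. First swing the right-hand (active) leaf up until it stands upright or a little beyond; then slide the red-knobbed flush bolt on the left-hand (passive) leaf fully back out of its keep while that leaf is still down; only then swing the left-hand leaf up until it stands upright or a little beyond. Leave both leaves standing open and the bolt withdrawn, without forcing the leaf against its bolt and without upsetting the sample cups in the chest or the water beaker.

Things in the scene. Friction and masses are not known exactly. Their poses are not given: they have to be found in the camera images.
- locker: low grey sample chest with two white door leaves lying flat in its top (a double door that opens upward), 164 mm long (its x) by 190 mm wide (its y), fixed to the worktop; origin at the centre of its underside, +x points to its far side, +y to its left, z up. The leaves' top faces are 100 mm above the origin, flush with the walls. The red-knobbed bolt and the keep are at its far side.
- active_leaf (a joint): hinge of the right-hand (active) leaf, 85 mm wide, 144 mm long: 0 closed, grows as its free edge swings up, pi/2 upright, stop at 1.9. Stiff: it stays at any angle; moving it takes about 4 N at the handle. Its steel tab lies over the passive leaf and, while this leaf is down, blocks the bolt's knob. With the leaf upright the tab's tip is 206 mm above the worktop.
- passive_leaf (a joint): hinge of the left-hand (passive) leaf, mirror image of the active one: 0 closed, pi/2 upright, stop at 1.9, same stiffness; held shut by its flush bolt until that is withdrawn.
- flush_bolt (a joint): slide of the flush bolt on the passive leaf's top face: 0 thrown into its keep on the far wall, grows to 0.020 m (stop) as it is pulled toward the robot's side (chest -x); it clears the keep at about 0.014. Friction 2.5 N; stays where it is left.
- active_handle (a point): middle of the active leaf's black handle, a round bar 9 mm thick, 36 mm long, square to the hinge line (along chest y when closed), its axis 32 mm above the leaf's top face, its middle 55 mm from the hinge line. Its frame turns with the leaf: y along the bar, z out of the top face. Fingers that close along chest x let it turn between the pads while the gripper points down.
- passive_handle (a point): middle of the passive leaf's black bar handle, same size and axes; 60 mm to the left of the active one when both are closed.
- active_hinge (a point): fixed point on the active leaf's hinge line (along chest x, 85 mm right of the chest's middle, at the height of the leaves' top faces), at the same chest x as the middle of its handle.
- passive_hinge (a point): fixed point on the passive leaf's hinge line (85 mm left of the chest's middle), at the same chest x as the middle of its handle.
- bolt_knob (a point): grip point on the axis of the bolt's red upright cylindrical knob, 14 mm in diameter, standing from 2 to 44 mm above the passive leaf's top face; this point is 32 mm above it. Axes as the passive leaf's (z out of its top face). Withdrawn, the knob stands 28 mm clear of that leaf's handle; the keep on the wall is 15 mm high, 23 mm beyond the thrown knob.
- sample_left: clear sample cup 46 mm wide, 45 mm high, standing loose inside the chest under the passive leaf; origin at the centre of its underside
- sample_right: same, under the active leaf
- beaker: white water beaker 71 mm wide, 94 mm high, on the worktop to the left of the chest; origin at the centre of its underside

How it is judged:
On the way, in this order (a step that is already met when the one before it is completed fails the run):
1. the active (right-hand) leaf has been swung up, with the bolt still thrown (value of joint active_leaf above 1.35 rad and value of joint flush_bolt below 0.01 m), for 0.2 s.
2. the flush bolt is withdrawn while the passive leaf is still down (value of joint flush_bolt above 0.016 m and value of joint passive_leaf below 0.15 rad), for 0.2 s.
At the end, for the whole second after the job is handed in: both leaves stand open at 1.35 rad (77 degrees) or more, at rest, and the bolt is at least 16 of its 20 mm withdrawn (value of joint each of active_leaf, passive_leaf above 1.35 rad and value of joint flush_bolt above 0.016 m and velocity of joint active_leaf between -0.1 and 0.1 rad/s and velocity of joint passive_leaf between -0.1 and 0.1 rad/s); the robot touches nothing.
It fails at once if the passive leaf is forced up past its thrown bolt (value of joint flush_bolt below 0.01 m and value of joint passive_leaf above 0.08 rad).
It fails at once if a sample cup in the chest is tipped or lifted (angle between any of sample_left, sample_right's own z axis and vertical above 0.35 rad or height (world z) of any of sample_left, sample_right above 0.03 m).
It fails at once if the water beaker is upset or shoved (angle between beaker's own z axis and vertical above 0.35 rad or distance of beaker from where it was at the start of the episode above 0.03 m).
It also fails if it takes over 54 s, if anything falls off the work surface, if the arm or the gripper's body presses on something with over 40 N, if the wrist force passes 120 N, or if a joint passes its speed limit or range.

## Working session

There is one attempt and no reset: what is moved stays moved. The work goes in short steps, Python scripts to look and compute and a tool call to move; the robot and the scene stay as the last step left them, time stands still between calls to the robot, and variables do not carry over. Pictures are saved under pics/ and viewed, at most 10 in all, crops included, and the job is handed in when it is done.

```bash
ls; mkdir -p pics
```

Run:
```python
from bench import ctrl
import cv2
for n in("top","side"):
    cv2.imwrite(f"pics/{n}0.png",ctrl.camera(n)); p=ctrl.camera_params(n); print(n,p)
o=ctrl.get_obs(); print(o["time_s"],o["eef_pos"],o["eef_rot"],o["opening"])
```

```text
bench.py
pics
top {'fovy': 57.980420219989504, 'cx': 314.6633447066108, 'cy': 242.77191151351346, 'view': array([[ 1.83880833e-03, -9.99832370e-01, -1.82167536e-02,
         3.08912240e-01],
       [ 9.96853965e-01,  3.89243192e-04,  7.92592064e-02,
        -4.23928081e-01],
       [-7.92388295e-02, -1.83051855e-02,  9.96687578e-01,
        -9.20606478e-01],
       [ 0.00000000e+00,  0.00000000e+00,  0.00000000e+00,
         1.00000000e+00]])}
side {'fovy': 44.056146993840855, 'cx': 317.9633419725103, 'cy': 240.09687422154155, 'view': array([[-8.83451254e-01, -4.68522887e-01,  4.31057243e-04,
         4.94588473e-01],
       [ 3.97862689e-01, -7.49727207e-01,  5.28785775e-01,
        -3.46613157e-03],
       [-2.47425062e-01,  4.67327958e-01,  8.48755217e-01,
        -1.09633588e+00],
       [ 0.00000000e+00,  0.00000000e+00,  0.00000000e+00,
         1.00000000e+00]])}
0.1 [0.39769762 0.4145976  0.23048872] [-4.32935574e-04  3.73129227e-01  9.27779039e-01 -6.68326183e-04] 0.9961530169263932
```

View pics/top0.png

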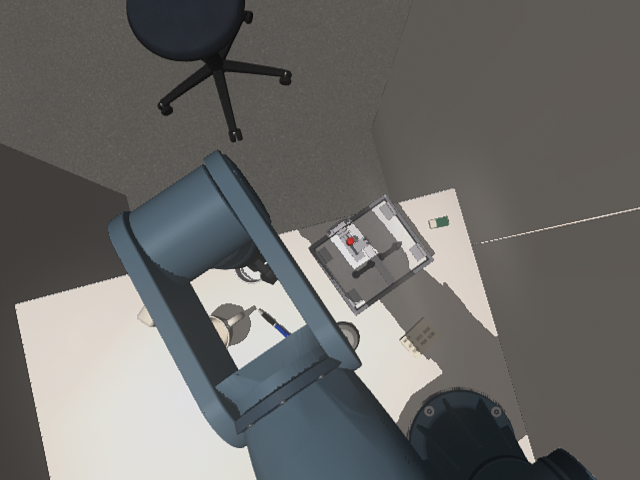

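View pics/side0.png

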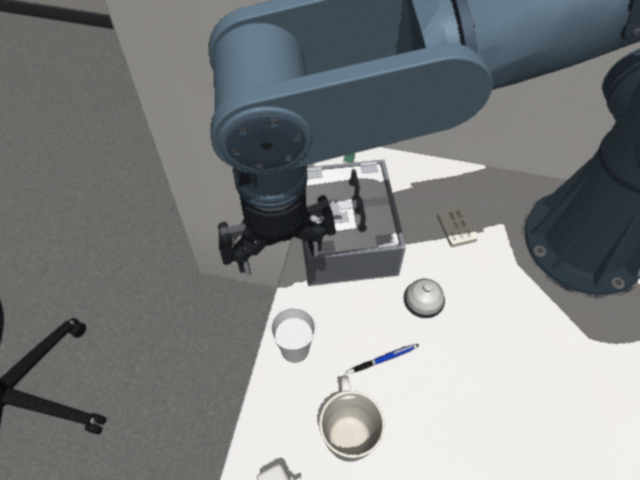

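The top view shows the chest around (372,255), rotated, with the red knob near (351,241). The beaker is partly hidden behind the wrist. The side view shows the chest around (355,220) and the beaker at (294,335). I'll zoom in on both.

Run:
```python
import cv2,numpy as np
a=cv2.imread("pics/top0.png")[180:325,295:450];b=cv2.imread("pics/side0.png")[140:290,270:425]
f=lambda i:cv2.convertScaleAbs(cv2.resize(i,(600,580),interpolation=cv2.INTER_CUBIC),alpha=1.3)
cv2.imwrite("pics/z1.png",f(a)); cv2.imwrite("pics/z2.png",f(b))
```

```text
(no output)
```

View pics/z1.png

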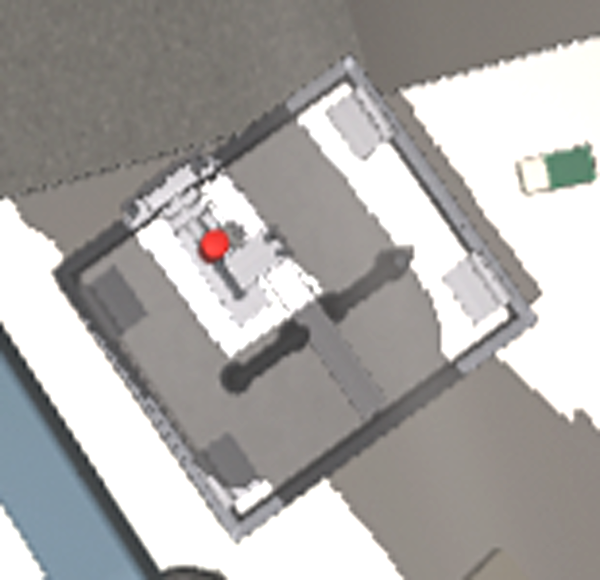

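View pics/z2.png

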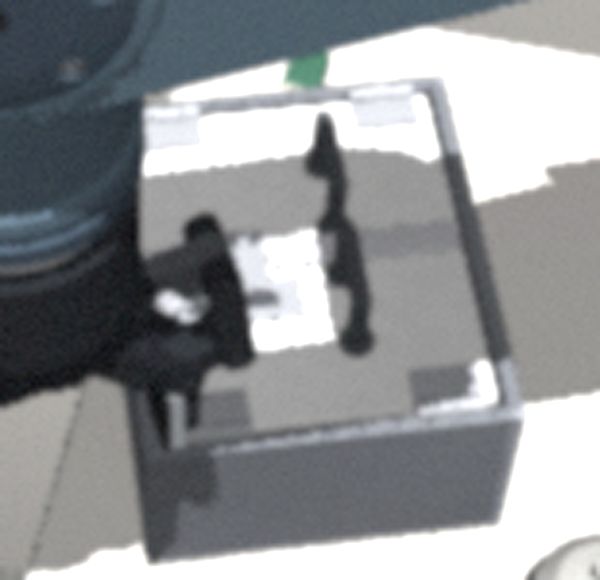

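Top zoom: the corners are far-right (348,62), far-left (62,270), near-left (238,532) and near-right (530,315), and the knob top is at (213,245). The passive bar runs (235,378)–(297,335) and the active bar (335,305)–(400,255). In the side zoom, near-right is (440,82) and near-left is (520,415).

Create h.py:
```python
import numpy as np
from bench import ctrl
from scipy.spatial.transform import Rotation as R
from scipy.optimize import least_squares
def proj(n,P):
    p=ctrl.camera_params(n);V=p["view"];f=240/np.tan(np.radians(p["fovy"]/2))
    c=np.atleast_2d(P)@V[:3,:3].T+V[:3,3]
    return np.c_[p["cx"]+f*c[:,0]/-c[:,2],p["cy"]-f*c[:,1]/-c[:,2]]
def ray(n,uv,z):
    return least_squares(lambda s:proj(n,[s[0],s[1],z])[0]-uv,[.5,.2]).x
def w2t(d): # world vector -> tool
    q=ctrl.get_obs()["eef_rot"]; return R.from_quat(np.roll(q,-1)).inv().apply(d)
```

Run:
```python
from h import *
T=lambda a:np.array(a)/[600/155,4]+[295,180]
S=lambda a:np.array(a)/[600/155,580/150]+[270,140]
tc=T([[348,62],[62,270],[238,532],[530,315]]);Lc=np.array([[.082,-.095,.1],[.082,.095,.1],[-.082,.095,.1],[-.082,-.095,.1]])
sc=S([[440,82],[520,415]]);Ls=Lc[[3,2]]
def W(p,L):c,s=np.cos(p[2]),np.sin(p[2]);return L@np.array([[c,s,0],[-s,c,0],[0,0,1]])+[p[0],p[1],0]
rt=lambda p:(proj("top",W(p,Lc))-tc).ravel()
rs=lambda p:(proj("side",W(p,Ls))-sc).ravel()
for f in(rt,rs,lambda p:np.r_[rt(p),rs(p)]):
    r=least_squares(f,[.55,.2,.6]);print(r.x,r.fun.round(1))
p=r.x
def toL(w):c,s=np.cos(p[2]),np.sin(p[2]);d=w-p[:2];return np.array([c*d[0]+s*d[1],-s*d[0]+c*d[1]])
for n,uv,z in[("knob",T([213,243]),.144),("pas",T([266,357]),.132),("act",T([367,281]),.132)]:
    w=ray("top",uv,z);print(n,w,toL(w))
for uv in [(357,340),(345,262)]: w=ray("side",S(uv),.132);print("side pas end",w,toL(w))
w=ray("side",(294,320),.094);print("beaker rim",w,toL(w))
o=ctrl.get_obs();print(proj("side",o["eef_pos"]),proj("top",o["eef_pos"]))
```

```text
[0.39637073 0.19647178 0.61703506] [ 0.7 -3.1 -3.2 -0.3 -0.3  2.5  2.8  0.6]
[0.39823012 0.20096076 0.61101964] [-0.2 -1.8  0.2  1.5]
[0.39720087 0.19793193 0.61189343] [ 0.3 -3.5 -3.9 -1.  -1.4  2.   2.   0.5  1.  -2.8  1.5  0.3]
knob [0.41753709 0.24059613] [0.04115355 0.02324179]
pas [0.36429038 0.21414206] [-0.01762788  0.03217339]
act [0.40043942 0.16435633] [-0.01663549 -0.02934398]
side pas end [0.34818492 0.24712685] [-0.01186412  0.06842475]
side pas end [0.36986666 0.2137938 ] [-0.01326339  0.0286852 ]
beaker rim [0.37616191 0.42497722] [0.1131973  0.19793579]
[[280.46772887 265.28174565]] [[249.93722843 248.14298497]]
```

Run:
```python
from h import *
o=ctrl.get_obs();r=R.from_quat(np.roll(o["eef_rot"],-1))
print(w2t(np.array([.4004,.164,.19])-o["eef_pos"]))
m=r.as_matrix();print(m,np.arctan2(m[1,1],m[0,1]))
# desired: z down, y along yaw
for yaw in(.615,):
    y=np.array([np.cos(yaw),np.sin(yaw),0]);z=np.array([0,0,-1.]);D=np.c_[np.cross(y,z),y,z];print((r.inv()*R.from_matrix(D)).as_rotvec())
```

```text
[-0.17546687 -0.17888394  0.04071496]
[[-7.21548785e-01  6.92362373e-01 -1.30208117e-03]
 [ 6.92363530e-01  7.21548266e-01 -9.17036216e-04]
 [ 3.04593038e-04 -1.56319988e-03 -9.99998732e-01]] 0.8060371969756127
[-1.58753782e-03 -1.54351717e-04  1.91036918e-01]
```

Units first: turns go in shares of 90 degrees. So 0.191 rad / 1.5708 = 0.1216.

>>> tcp_steps --pt "-0.1755 -0.179 0 0 0 0.1216 0.5" --pt "-0.1755 -0.179 0 0 0 0.1216 0.5" --pt "-0.1755 -0.179 0 0 0 0.1216 0.5" --pt "-0.1755 -0.179 0 0 0 0.1216 0.5" --pt "-0.1755 -0.179 0.041 0 0 0.1216 0.5" --pt "-0.1755 -0.179 0.041 0 0 0.1216 0.5"

```text
time_s: 0.85
eef_pos: [0.3985, 0.1632, 0.1878]
eef_rot: [-0.003, 0.461, 0.887, -0.002]
wrist_force: [-0.5, -0.6, -0.3]
opening: 0.498
grasp_force: 0.0
```

Run:
```python
from h import *
import cv2
a=ctrl.camera("top")[180:325,295:450];b=ctrl.camera("side")[140:290,270:425]
f=lambda i:cv2.resize(i,(400,380),interpolation=cv2.INTER_CUBIC)
cv2.imwrite("pics/h1.png",np.hstack([f(a),f(b)]))
o=ctrl.get_obs();print(o["eef_pos"],proj("top",o["eef_pos"]),proj("side",o["eef_pos"]))
```

```text
[0.40069787 0.1645936  0.19069029] [[394.8104276  248.04270639]] [[357.37073176 157.39139524]]
```

View pics/h1.png

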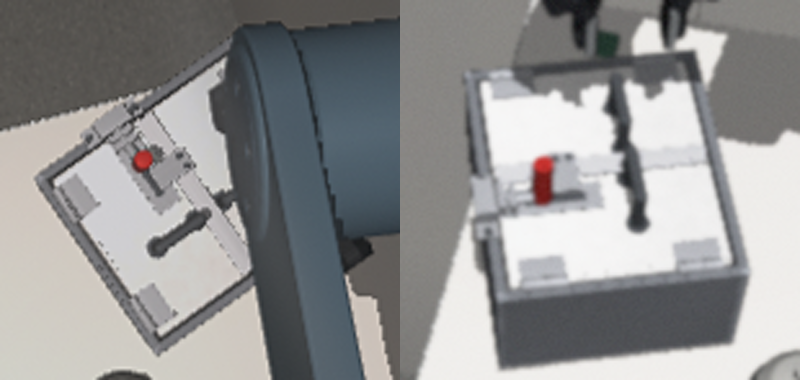

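The side half now shows the chest clear: corners at (470,72), (697,55), (747,268) and (503,290). The knob top is at (543,160) with its base near (543,198). I'll refit with both views.

Run:
```python
from h import *
k=np.array([400/155,380/145]);ks=np.array([400/155,380/150])
T=lambda a:np.array(a)/k+[295,180]
S=lambda a:(np.array(a)-[400,0])/ks+[270,140]
z1=lambda a:np.array(a)/[600/155,4]+[295,180]
tc=z1([[348,62],[62,270],[238,532],[530,315]]);sc=S([[470,72],[503,290],[747,268],[697,55]])
Lc=np.array([[.082,-.095,.1],[.082,.095,.1],[-.082,.095,.1],[-.082,-.095,.1]])
def W(p,L):
    c,s=np.cos(p[2]),np.sin(p[2]);return np.atleast_2d(L)@np.array([[c,s,0],[-s,c,0],[0,0,1]])+[p[0],p[1],0]
# params x,y,yaw, scale ; test scale
for f in(lambda p:(proj("top",W(p,Lc*[p[3],p[3],1]))-tc).ravel(),lambda p:(proj("side",W(p,Lc*[p[3],p[3],1]))-sc).ravel()):
    r=least_squares(f,[.4,.2,.6,1]);print(r.x.round(4),r.fun.round(1))
def tri(ut,us):
    return least_squares(lambda P:np.r_[proj("top",P)[0]-ut,proj("side",P)[0]-us],[.4,.2,.1])
for n,a,b in[("knobtop",T([143,157]),S([543,158]))]+[("corner%d"%i,tc[i],sc[i]) for i in range(4)]:
    r=tri(a,b);print(n,r.x.round(4),r.fun.round(1))
```

```text
[0.3962 0.1964 0.617  0.9539] [ 0.  -0.3 -0.2  0.1  0.4 -0.3 -0.2  0.4]
[0.3953 0.1966 0.6054 0.9529] [ 1.3  0.2 -0.4  0.9 -0.4 -0.1 -0.5 -1.1]
knobtop [0.4189 0.2401 0.1476] [-0. -0.  0.  0.]
corner0 [0.5122 0.1683 0.1015] [-0.1 -0.3  0.3  0. ]
corner1 [0.4076 0.3151 0.1024] [ 0.  0. -0. -0.]
corner2 [0.2792 0.2257 0.0988] [ 0.   0.1 -0.1 -0. ]
corner3 [0.3842 0.0744 0.0925] [ 0.4  0.9 -0.9 -0.1]
```

>>> tcp_steps --pt "-0.001 -0.0015 0.04 0 0 0 0.5" --pt "-0.001 -0.0015 0.0735 0 0 0 0.5" --pt "-0.001 -0.0015 0.0735 0 0 0 0.3" --pt "-0.001 -0.0015 0.0735 0 0 0 0.0" --pt "-0.001 -0.0015 0.0735 0 0 0 0.0" --pt "-0.001 -0.0015 0.0735 0 0 0 0.0" --pt "-0.001 -0.0015 0.0735 0 0 0 0.0" --pt "-0.001 -0.0015 0.0735 0 0 0 0.0"

```text
time_s: 1.95
eef_pos: [0.4015, 0.1635, 0.1183]
eef_rot: [0.001, 0.46, 0.888, 0.002]
wrist_force: [-0.7, 6.1, 5.4]
opening: 0.076
grasp_force: 58.9
```

Run:
```python
from h import *
# arc in tool axes relative to grasp at theta0: (chest y -> tool x, z up -> -tool z)
for t in np.arange(0,1.61,.15): print(round(t,2),np.round([.055*np.cos(t)-.032*np.sin(t)-.055,-(.055*np.sin(t)+.032*np.cos(t)-.032)],4))
t=1.52;print(np.round([.055*np.cos(t)-.032*np.sin(t)-.055,-(.055*np.sin(t)+.032*np.cos(t)-.032)],4))
```

```text
0.0 [ 0. -0.]
0.15 [-0.0054 -0.0079]
0.3 [-0.0119 -0.0148]
0.45 [-0.0194 -0.0207]
0.6 [-0.0277 -0.0255]
0.75 [-0.0366 -0.0289]
0.9 [-0.0459 -0.031 ]
1.05 [-0.0554 -0.0316]
1.2 [-0.0649 -0.0309]
1.35 [-0.0742 -0.0287]
1.5 [-0.083  -0.0251]
[-0.0842 -0.0246]
```

>>> tcp_steps --pt "-0.0054 0 -0.0079 0 0 0 0" --pt "-0.0119 0 -0.0148 0 0 0 0" --pt "-0.0194 0 -0.0207 0 0 0 0" --pt "-0.0277 0 -0.0255 0 0 0 0" --pt "-0.0366 0 -0.0289 0 0 0 0" --pt "-0.0459 0 -0.031 0 0 0 0" --pt "-0.0554 0 -0.0316 0 0 0 0"

```text
time_s: 2.82
eef_pos: [0.4323, 0.1194, 0.1478]
eef_rot: [-0.001, 0.46, 0.888, 0.003]
wrist_force: [7.2, 13.4, -14.1]
opening: 0.074
grasp_force: 58.2
```

>>> tcp_steps --pt "-0.0095 0 0.0007 0 0 0 0" --pt "-0.0188 0 0.0029 0 0 0 0" --pt "-0.0276 0 0.0065 0 0 0 0" --pt "-0.0288 0 0.007 0 0 0 0" --pt "-0.0288 0 0.007 0 0 0 0" --pt "-0.0288 0 0.007 0 0 0 0"

```text
time_s: 3.58
eef_pos: [0.4486, 0.0938, 0.1415]
eef_rot: [0.0, 0.46, 0.888, -0.0]
wrist_force: [-0.2, 0.9, -0.3]
opening: -0.001
grasp_force: 0.0
```

Run:
```python
from h import *
import cv2
a=ctrl.camera("top")[150:350,270:480];b=ctrl.camera("side")[60:290,250:490]
f=lambda i:cv2.resize(i,(400,380),interpolation=cv2.INTER_CUBIC)
cv2.imwrite("pics/h2.png",np.hstack([f(a),f(b)]))
```

```text
(no output)
```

View pics/h2.png

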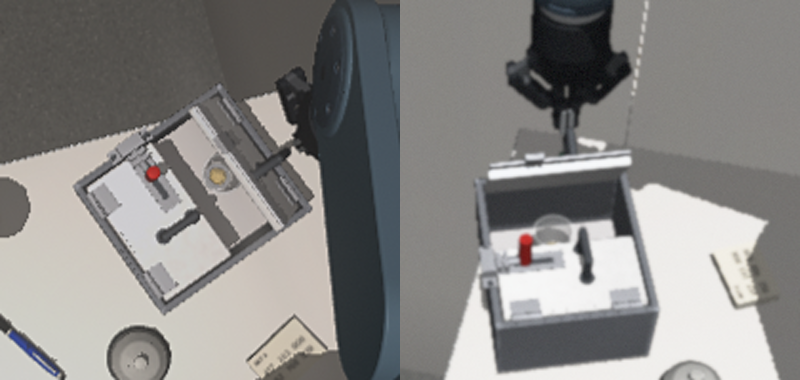

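The leaf is mostly up, but the bar slipped out of the pads at the end. The free edge runs (197,108)–(278,225) in the top half and (488,165)–(632,155) in the side half. I'll triangulate it to get the angle.

Run:
```python
from h import *
T=lambda a:np.array(a)/[400/210,1.9]+[270,150]
S=lambda a:(np.array(a)-[400,0])/[400/240,380/230]+[250,60]
c0=np.array([.3965,.1968]);yw=.613
def toL(P):c,s=np.cos(yw),np.sin(yw);d=P[:2]-c0;return np.r_[c*d[0]+s*d[1],-s*d[0]+c*d[1],P[2]]
for a,b in[((195,107),(487,165)),((278,226),(631,156))]:
    r=least_squares(lambda P:np.r_[proj("top",P)[0]-T(a),proj("side",P)[0]-S(b)],[.4,.2,.1]);L=toL(r.x);print(L.round(4),r.fun.round(1),np.arctan2(L[2]-.1,L[1]+.085))
print(toL(ctrl.get_obs()["eef_pos"]))
```

```text
[ 0.0712 -0.0422  0.1809] [-0.5 -1.2  1.2  0.2] 1.084465856346912
[-0.0688 -0.0397  0.1773] [ 0.2  0.6 -0.6 -0. ] 1.0408879050663467
[-0.01658557 -0.11419239  0.14150113]
```

>>> tcp_steps --pt "0 0 -0.06 0 0 0 0" --pt "0 0 -0.11 0 0 0 0" --pt "0.06 0 -0.11 0 0 0 0" --pt "0.1 0 -0.11 0 0 0 0" --pt "0.1 0 -0.06 0 0 0 0" --pt "0.1 0 -0.01 0 0 0 0" --pt "0.1 0 -0.01 0 0 0 0"

```text
time_s: 4.55
eef_pos: [0.3877, 0.1751, 0.1484]
eef_rot: [-0.003, 0.46, 0.888, -0.002]
wrist_force: [0.4, -0.5, 0.6]
opening: 0.0
grasp_force: 0.0
```

>>> tcp_steps --pt "-0.012 0 0 0 0 0 0" --pt "-0.024 0 0 0 0 0 0" --pt "-0.034 0 0 0 0 0 0" --pt "-0.042 0 0 0 0 0 0" --pt "-0.049 0 0 0 0 0 0" --pt "-0.055 0 0 0 0 0 0" --pt "-0.059 0 0 0 0 0 0" --pt "-0.061 0 0 0 0 0 0" --pt "-0.061 0 0 0 0 0 0"

```text
time_s: 5.68
eef_pos: [0.4263, 0.1254, 0.1513]
eef_rot: [0.0, 0.46, 0.888, -0.0]
wrist_force: [-0.3, 0.6, 0.7]
opening: -0.001
grasp_force: 0.2
```

Run:
```python
from h import *
import cv2
c0=np.array([.3965,.1968]);yw=.613
P=ctrl.get_obs()["eef_pos"];c,s=np.cos(yw),np.sin(yw);d=P[:2]-c0;print(c*d[0]+s*d[1],-s*d[0]+c*d[1],P[2])
a=ctrl.camera("top")[150:350,270:480];b=ctrl.camera("side")[60:290,250:490]
f=lambda i:cv2.resize(i,(400,380),interpolation=cv2.INTER_CUBIC)
cv2.imwrite("pics/h3.png",np.hstack([f(a),f(b)]))
```

```text
-0.016688656366164192 -0.0755733939430858 0.1512716375076456
```

View pics/h3.png

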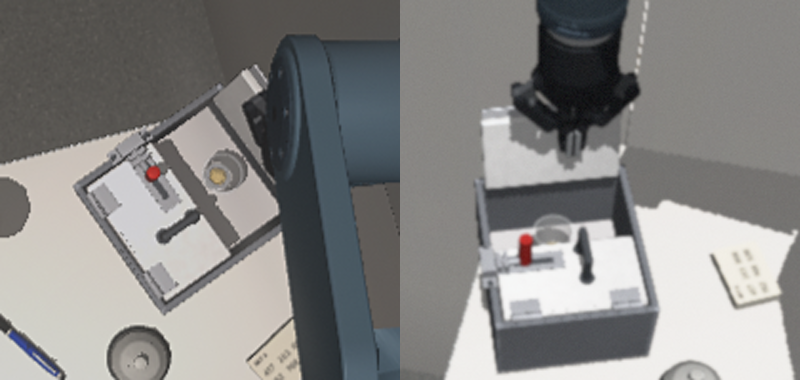

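>>> tcp_steps --pt "0.03 0 -0.045 0 0 0 0.35" --pt "0.07 0.03 -0.08 0 0 0 0.35" --pt "0.098 0.0585 -0.08 0 0 0 0.35" --pt "0.098 0.0585 -0.08 0 0 0 0.35"

```text
time_s: 6.28
eef_pos: [0.4176, 0.2414, 0.2317]
eef_rot: [0.0, 0.458, 0.889, 0.0]
wrist_force: [-0.2, -0.6, -0.8]
opening: 0.348
grasp_force: 0.0
```

Run:
```python
from h import *
import cv2
T=lambda a:np.array(a)/[400/210,1.9]+[270,150]
S=lambda a:(np.array(a)-[400,0])/[400/240,380/230]+[250,60]
c0=np.array([.3965,.1968]);yw=.613
def toL(P):c,s=np.cos(yw),np.sin(yw);d=P[:2]-c0;return np.r_[c*d[0]+s*d[1],-s*d[0]+c*d[1],P[2]]
r=least_squares(lambda P:np.r_[proj("top",P)[0]-T((254,68)),proj("side",P)[0]-S((482,112))],[.4,.2,.1]);print(toL(r.x),r.fun)
print(toL(ctrl.get_obs()["eef_pos"]))
```

```text
[ 0.06891517 -0.10859316  0.18490865] [-0.43607101 -1.06351774  1.06154934  0.1592208 ]
[0.04287887 0.02432207 0.23174307]
```

>>> tcp_steps --pt "-0.0015 -0.001 0.055 0 0 0 0.35" --pt "-0.0015 -0.001 0.1 0 0 0 0.35" --pt "-0.0015 -0.001 0.1115 0 0 0 0.35" --pt "-0.0015 -0.001 0.1115 0 0 0 0.1" --pt "-0.0015 -0.001 0.1115 0 0 0 0" --pt "-0.0015 -0.001 0.1115 0 0 0 0" --pt "-0.0015 -0.001 0.1115 0 0 0 0" --pt "-0.0015 -0.001 0.1115 0 0 0 0"

```text
time_s: 7.28
eef_pos: [0.4178, 0.2376, 0.1205]
eef_rot: [0.0, 0.46, 0.888, 0.0]
wrist_force: [-2.3, -0.4, -2.0]
opening: 0.139
grasp_force: 58.7
```

Gripped the knob (the opening matches its 14 mm). Pulling it back 20 mm.

>>> tcp_steps --pt "0 -0.004 0 0 0 0 0" --pt "0 -0.008 0 0 0 0 0" --pt "0 -0.012 0 0 0 0 0" --pt "0 -0.016 0 0 0 0 0" --pt "0 -0.019 0 0 0 0 0" --pt "0 -0.0205 0 0 0 0 0" --pt "0 -0.0205 0 0 0 0 0" --pt "0 -0.0205 0 0 0 0 0"

```text
time_s: 8.28
eef_pos: [0.404, 0.2279, 0.1211]
eef_rot: [0.002, 0.46, 0.888, 0.004]
wrist_force: [11.1, 12.3, -7.8]
opening: 0.14
grasp_force: 58.7
```

>>> tcp_steps --pt "0 -0.002 0 0 0 0 0" --pt "0 -0.003 0 0 0 0 0" --pt "0 -0.003 0 0 0 0 0" --pt "0 -0.003 0 0 0 0 0" --pt "0 -0.003 0 0 0 0 0"

```text
time_s: 8.9
eef_pos: [0.4036, 0.2279, 0.122]
eef_rot: [0.004, 0.461, 0.888, 0.007]
wrist_force: [15.4, 21.8, -11.1]
opening: 0.138
grasp_force: 58.5
```

>>> tcp_steps --pt "0 0.005 0 0 0 0 0" --pt "0 0.006 0 0 0 0 0.25" --pt "0 0.006 0 0 0 0 0.28" --pt "0 0.006 0 0 0 0 0.28" --pt "0 0.006 -0.05 0 0 0 0.28" --pt "0 0.006 -0.1 0 0 0 0.28" --pt "-0.06 0.006 -0.11 0 0 0 0.28" --pt "-0.09 0.006 -0.11 0 0 0 0.28" --pt "-0.09 0.006 -0.11 0 0 0 0.28"

```text
time_s: 10.02
eef_pos: [0.4559, 0.1524, 0.23]
eef_rot: [0.0, 0.461, 0.887, -0.0]
wrist_force: [0.2, 0.5, -0.7]
opening: 0.279
grasp_force: 0.0
```

Run:
```python
from h import *
import cv2
c0=np.array([.3965,.1968]);yw=.613
P=ctrl.get_obs()["eef_pos"];c,s=np.cos(yw),np.sin(yw);d=P[:2]-c0;print(c*d[0]+s*d[1],-s*d[0]+c*d[1],P[2])
a=ctrl.camera("top")[180:325,295:450];b=ctrl.camera("side")[140:290,270:425]
f=lambda i:cv2.resize(i,(400,380),interpolation=cv2.INTER_CUBIC)
cv2.imwrite("pics/h4.png",np.hstack([f(a),f(b)]))
```

```text
0.02304210259978853 -0.07054095113450973 0.23000695352656206
```

View pics/h4.png

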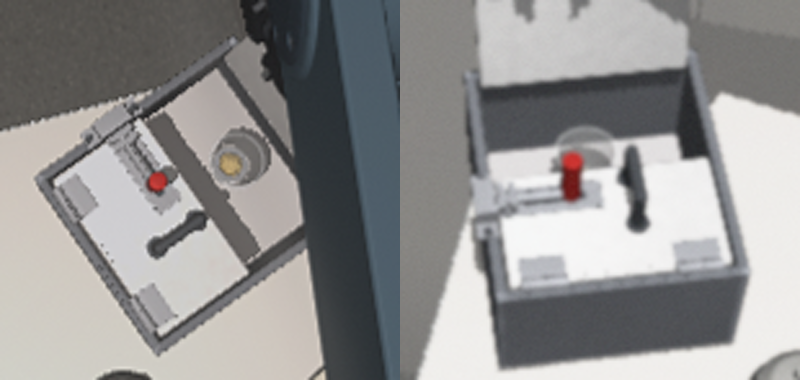

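The knob has moved in both views: top (143,158)→(157,181), side (543,158)→(572,158). The passive bar is at about (157,247)–(203,217) in the top half.

Run:
```python
from h import *
T=lambda a:np.array(a)/[400/155,380/145]+[295,180]
S=lambda a:(np.array(a)-[400,0])/[400/155,380/150]+[270,140]
c0=np.array([.3965,.1968]);yw=.613
def toL(P):c,s=np.cos(yw),np.sin(yw);d=P[:2]-c0;return np.r_[c*d[0]+s*d[1],-s*d[0]+c*d[1]]
for a in[(143,157),(157,180)]: print("knob top",toL(ray("top",T(a),.144)))
for a in[(543,158),(572,157)]: print("knob side",toL(ray("side",S(a),.144)))
for a in[(157,247),(203,217),(180,232)]: print("bar",toL(ray("top",T(a),.133)))
```

```text
knob top [0.043281  0.0222029]
knob top [0.02394976 0.02345985]
knob side [0.04285284 0.02000692]
knob side [0.02456641 0.02151014]
bar [-0.01547137  0.05049304]
bar [-0.01720236  0.01029455]
bar [-0.01633628  0.03040726]
```

>>> tcp_steps --pt "0.05 -0.02 0 0 0 0 0.28" --pt "0.1025 -0.0405 0 0 0 0 0.28" --pt "0.1025 -0.0405 0.03 0 0 0 0.28" --pt "0.1025 -0.0405 0.08 0 0 0 0.28" --pt "0.1025 -0.0405 0.116 0 0 0 0.28" --pt "0.1025 -0.0405 0.116 0 0 0 0.28" --pt "0.1025 -0.0405 0.116 0 0 0 0" --pt "0.1025 -0.0405 0.116 0 0 0 0" --pt "0.1025 -0.0405 0.116 0 0 0 0" --pt "0.1025 -0.0405 0.116 0 0 0 0"

```text
time_s: 11.38
eef_pos: [0.3641, 0.2161, 0.1155]
eef_rot: [0.001, 0.46, 0.888, 0.002]
wrist_force: [2.8, 7.6, -9.6]
opening: 0.082
grasp_force: 58.2
```

```bash
python3 -c "
import numpy as np
for t in np.arange(.1,1.15,.1): print(round(t,2),np.round([.053-.053*np.cos(t)+.032*np.sin(t),-(.053*np.sin(t)+.032*np.cos(t)-.032)],4))"
```

```text
0.1 [ 0.0035 -0.0051]
0.2 [ 0.0074 -0.0099]
0.3 [ 0.0118 -0.0142]
0.4 [ 0.0166 -0.0181]
0.5 [ 0.0218 -0.0215]
0.6 [ 0.0273 -0.0243]
0.7 [ 0.0331 -0.0266]
0.8 [ 0.039  -0.0283]
0.9 [ 0.0451 -0.0294]
1.0 [ 0.0513 -0.0299]
1.1 [ 0.0575 -0.0297]
```

>>> tcp_steps --pt "0.0035 0 -0.0051 0 0 0 0" --pt "0.0074 0 -0.0099 0 0 0 0" --pt "0.0118 0 -0.0142 0 0 0 0" --pt "0.0166 0 -0.0181 0 0 0 0" --pt "0.0218 0 -0.0215 0 0 0 0" --pt "0.0273 0 -0.0243 0 0 0 0" --pt "0.0331 0 -0.0266 0 0 0 0" --pt "0.039 0 -0.0283 0 0 0 0" --pt "0.0451 0 -0.0294 0 0 0 0" --pt "0.0513 0 -0.0299 0 0 0 0"

```text
time_s: 12.62
eef_pos: [0.3356, 0.2564, 0.1455]
eef_rot: [0.003, 0.46, 0.888, 0.001]
wrist_force: [9.0, -0.7, -9.8]
opening: 0.078
grasp_force: 58.1
```

>>> tcp_steps --pt "0.004 0 0 0 0 0 0" --pt "0.004 0 0 0 0 0 0" --pt "0.004 0 0 0 0 0 0"

```text
time_s: 13.0
eef_pos: [0.3325, 0.2607, 0.1455]
eef_rot: [0.001, 0.46, 0.888, 0.002]
wrist_force: [4.0, 4.7, -9.3]
opening: 0.071
grasp_force: 58.3
```

>>> tcp_steps --pt "0 0 0 0 0 0 0.28" --pt "0 0 0 0 0 0 0.28" --pt "0 0 -0.05 0 0 0 0.28" --pt "0 0 -0.1 0 0 0 0.1" --pt "-0.05 0 -0.1 0 0 0 0" --pt "-0.088 0 -0.1 0 0 0 0" --pt "-0.088 0 -0.05 0 0 0 0" --pt "-0.088 0 -0.005 0 0 0 0" --pt "-0.088 0 -0.005 0 0 0 0"

```text
time_s: 14.12
eef_pos: [0.3793, 0.1871, 0.1466]
eef_rot: [-0.003, 0.46, 0.888, -0.002]
wrist_force: [-0.4, 0.5, 0.4]
opening: 0.003
grasp_force: 0.0
```

>>> tcp_steps --pt "0.012 0 0 0 0 0 0" --pt "0.024 0 0 0 0 0 0" --pt "0.034 0 0 0 0 0 0" --pt "0.042 0 0 0 0 0 0" --pt "0.05 0 0 0 0 0 0" --pt "0.057 0 0 0 0 0 0" --pt "0.064 0 0 0 0 0 0" --pt "0.07 0 0 0 0 0 0" --pt "0.073 0 0 0 0 0 0" --pt "0.073 0 0 0 0 0 0"

```text
time_s: 15.38
eef_pos: [0.3392, 0.2475, 0.1485]
eef_rot: [-0.001, 0.46, 0.888, -0.0]
wrist_force: [0.2, -0.0, 0.6]
opening: -0.003
grasp_force: 0.3
```

>>> tcp_steps --pt "-0.03 0 -0.03 0 0 0 0" --pt "-0.073 0 -0.09 0 0 0 0" --pt "-0.073 0 -0.14 0 0 0 0" --pt "-0.073 0 -0.14 0 0 0 0"

```text
time_s: 15.88
eef_pos: [0.3845, 0.1878, 0.2933]
eef_rot: [0.003, 0.461, 0.888, 0.003]
wrist_force: [-0.8, 0.4, 0.1]
opening: 0.003
grasp_force: 0.0
```

Run:
```python
from h import *
import cv2
c0=np.array([.3965,.1968]);yw=.613
P=ctrl.get_obs()["eef_pos"];c,s=np.cos(yw),np.sin(yw);d=P[:2]-c0;print(c*d[0]+s*d[1],-s*d[0]+c*d[1],P[2])
a=ctrl.camera("top")[150:350,270:480];b=ctrl.camera("side")[60:350,250:490]
f=lambda i:cv2.resize(i,(400,480),interpolation=cv2.INTER_CUBIC)
cv2.imwrite("pics/h5.png",np.hstack([f(a),f(b)]))
```

```text
-0.015025651967089064 -0.00044723145900111335 0.29334901809129943
```

View pics/h5.png

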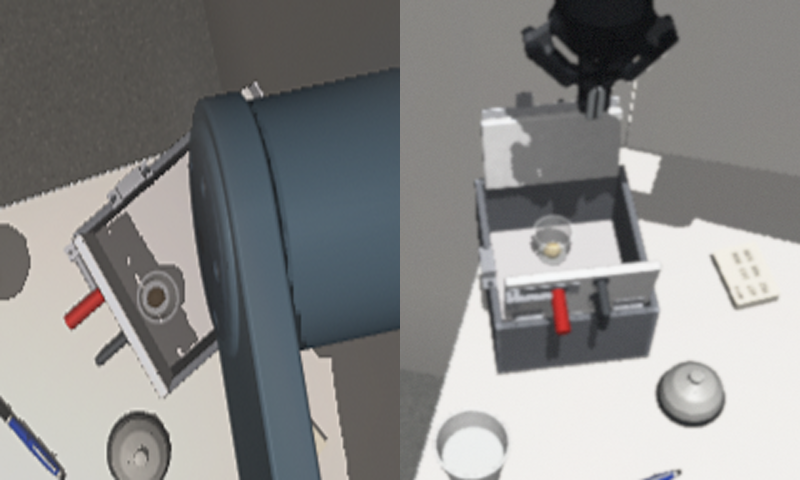

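The passive leaf stands up, with its free edge at (80,237)–(163,392) in the top half and (505,285)–(658,267) in the side half. Next I'll compute its angle.

Run:
```python
from h import *
T=lambda a:np.array(a)/[400/210,2.4]+[270,150]
S=lambda a:(np.array(a)-[400,0])/[400/240,480/290]+[250,60]
c0=np.array([.3965,.1968]);yw=.613
def toL(P):c,s=np.cos(yw),np.sin(yw);d=P[:2]-c0;return np.r_[c*d[0]+s*d[1],-s*d[0]+c*d[1],P[2]]
for a,b in[((80,235),(504,282)),((165,394),(658,267))]:
    r=least_squares(lambda P:np.r_[proj("top",P)[0]-T(a),proj("side",P)[0]-S(b)],[.4,.2,.1]);L=toL(r.x);print(L.round(4),r.fun.round(1),np.arctan2(L[2]-.1,.085-L[1]))
```

```text
[0.0716 0.0903 0.1732] [-0.3 -0.6  0.6  0.1] 1.6427021270661442
[-0.071   0.093   0.1755] [-0.3 -0.8  0.7  0. ] 1.6763154988761346
```

```bash
python3 -c "
from bench import ctrl
print(ctrl.hand_in())"
```

```text
the job is handed in; nothing more can be done
None
```

I've handed in the job, but it returned no verdict. By camera both leaves stand open (active about 1.8 rad, passive about 1.65 rad), and the bolt was measured 18–19 mm withdrawn before the passive leaf was lifted; cups and beaker looked undisturbed.

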